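# Clamp the lidded dish on the shaker

### The arm

A 6-joint arm with a two-finger parallel gripper is mounted at the origin on a cart in front of the work surface, level with it; the furniture and walls round the work are solid. World frame = base frame: x ahead of the robot, y to its left, z up, the work surface at z = 0. Lengths are in mm, angles in rad, forces in N, time in s.
With the tool pointing down it reaches from about 375 to 900 mm from the base axis. Payload 3.1 kg.
Tool frame: the origin (TCP) lies midway between the tips of the shut fingers; the grasp point (between the pads) lies behind it (arm.hold_point_z is the z of the grasp point in the tool frame, in mm); z points along the fingers, y is the line along which they close (so a half turn about z gives the same grasp; the last joint's range is limited). The gripper opens to 85 mm and grips with 20 to 120 N. Pads are 22 mm wide; open, the fingers measure 114 mm over their backs; the gripper's body (76 mm by 85 mm) begins 54 mm behind the grasp point. The pads swing forward as they close: fully open they stand 13 mm farther back than shut.
Start: joints at [-1.417, 0.527, 1.433, -0, 1.181, -0.178], TCP at [203.613, -590.879, 231.31] pointing down, gripper open.
Joint ranges: [-3.08, 3.08], [-0.75, 2.2], [0.22, 2.44], [-1.43, 4.57], [0, 2.65], [-2.85, 2.85]. Speed limits (rad/s): [2.79, 2.79, 3.14, 3.14, 3.14, 3.14].

### API

Orientations are given as a unit quaternion [x, y, z, w].
In Python, from plant import arm, capture, camera_params, job_done gives the robot as it stands.
- The arm moves only by the tool apply_moves, never from a script. Its argument "plan" is a list of rows, each a list of 7 numbers: the shift along the world's x, y, z in cm, then the turn, a rotation vector about the world's x, y, z in rad, then the opening in per cent of the stroke, from 0 (shut) to 100 (fully open). A call has exactly 8 rows; each row shifts and turns the commanded pose from where the row before left it; what a row does not reach is not made up. A row lasts 1/10 s, in which the tool goes at most 50 mm and 8.59 degrees, less where a joint would pass 70% of its speed; a pose out of reach is approached as far as the arm can. A call is refused whole if a number of a shift passes 5 or a number of a turn 0.15, either way. A call with a gripper value outside its range is refused whole. The fingers move at their own pace and stop on an object; "squeeze" is the grip in N (left out, the last holds). Time passes only in rows, so rows that do not move let the fingers close, or fill a call up. It gives the time, the measured TCP pose, the force, the opening and the grip force at its end, in the units of the state.
- arm.read_state(): the state, without advancing time (a new reading comes with each control period).
- capture(name): name is "side" or "top"; returns (picture, depth): 400x640x3 uint8, red, green, blue; 400x640 float32, mm along the optical axis (not along the pixel's ray), 0 where there is no reading.
- camera_params(name): a dict with "fx", "fy", "cx", "cy" (pixels), "rvec" (rotation vector, rad) and "tvec" (3), from world to camera coordinates, as OpenCV has them. Camera axes: x right, y down, z forward; pixel columns grow to the right and rows downward; lengths in mm; the calibration is good to about 2 mm. A picture is of the moment at which its call begins. camera_params takes no time and is no camera call.
- job_done(): hands the job in; it is judged then, once.
The state is a dict: "time": time; "joint_positions": joint angles; "dq": joint speeds; "tau": joint torques, N m; "tcp_pos": TCP position; "tcp_rot": TCP orientation; "force": force on the tool from outside, world axes, zero at the start; "wrist_torque": the same for the moment, N m; "grip_width": finger opening in mm; "finger_force": force on a finger pad.
Only numpy, scipy, OpenCV 4.12 (cv2) and the standard library are available. Lean on these libraries where they do the work, as an engineer would, in place of code of your own. Each camera call takes 0.05 s, during which the arm holds its last target. There are 200 camera calls.

### The job

Clamp the lidded dish onto the shaker platform; nothing needs gripping, the push of a finger does it all. First push the blue clamp strap round with a finger until it meets its stop over the dish, leaving the red lever up while you do so; then press the red cam lever down flat so that the foot holds the lid. Be gentle with the clamp, lift nothing, and leave the dish and the things around it where they stand.

Things in the scene. Friction and masses are not known exactly. Their poses are not given: they have to be found in the camera images.
- shaker: White bench shaker, fixed, 184 x 184 mm over its square platform, platform top (black mat) 70 mm above the worktop. Origin at the centre of its underside; z up, x from its front (panel with knob) towards the clamp post at its back. The dish stands at the platform's centre between four grey pins (9 mm thick, 17 mm high, 53 mm from the centre). The steel clamp post stands on the platform at x = 75 mm, y = 0.
- strap_pivot (a point): Axis of the clamp post, about which the strap swings, at half the strap's thickness (111 mm above the worktop).
- clamp_strap (a joint): Swing of the blue strap about the vertical post. Seen from above it turns anticlockwise as the value grows: at value v the strap points from the post in the direction 1.396 + v (rad, from the shaker's x axis towards its y axis). 0 = fully open, out over the shaker's left side; 1.745 = at its stop, over the middle of the dish. It starts between 0 and 0.45. It has light friction (about 0.1 N m) and stays where it is left.
- strap_mid (a point): Point in the middle of the blue strap's section, 45 mm out from the pivot. The strap is a bar 22 mm wide and 14 mm thick, 87 mm long from the pivot to its nose; its underside is 104 mm and its top 118 mm above the worktop; 19 mm of free air between it and the dish lid. The post's nut stands 6 mm above the strap; two steel lever cheeks (20 mm across overall) stand 17 mm above its top between 66 and 84 mm from the pivot.
- cam_lever (a joint): Red-handled cam lever at the nose of the strap, hinged on a level axis across the strap, handle pointing outward from the post. 0 = up, 0.87 rad (50 degrees) above level; 0.87 = pressed down, level, in line with the strap. Value = 0.87 minus its angle above level. It starts between 0 and 0.12, has light friction (0.05 N m, about 1 to 2 N at the handle) and stays where it is left.
- lever_pivot (a point): Hinge axis of the cam lever, 75 mm out from the post along the strap, 129 mm above the worktop.
- lever_handle (a point): Middle of the red handle, 55 mm from the lever's hinge. The handle is 36 mm long (37 to 73 mm from the hinge), 17 mm wide, 11 mm thick.
- clamp_foot: Black round rubber foot, 26 mm across, under the nose of the strap, 75 mm from the post. Origin at the centre of its underside. The lever drives it straight down by 6 mm; with the lever down over the dish it bears on the lid; with the lever up it clears the lid by 5 mm.
- dish: Clear dish, 88 mm across, 13 mm high, standing loose on the platform between the pins. Origin at the centre of its underside.
- dish_lid: Clear lid, 93 mm across, lying loose on the dish; its top is 85 mm above the worktop. Origin on its axis, 9 mm below its top.
- dropper_red: Bystander: brown dropper bottle with a red cap, 25 x 66 mm, origin at its underside.
- dropper_yellow: Bystander: brown dropper bottle with a yellow cap, 25 x 66 mm, origin at its underside.
- dropper_blue: Bystander: brown dropper bottle with a blue cap, 25 x 66 mm, origin at its underside.
- beaker: Bystander: plastic beaker, 84 x 95 mm, 95 mm high, origin at its underside.
- marker: Bystander: red and white marker pen, 126 mm long, 13 mm thick, lying, origin at its underside.
There are look-alikes about, which are no part of the job. Of the things like the dish_lid, leave any that is orange; of the rest the smaller one is meant.

How it is judged:
By the outcome, as a careful person would: the job done as asked, in the order asked, and still so for the second after the job is handed in, with the robot touching nothing.
It also fails if it takes over 48 s, if anything falls off the work surface, if the arm or the gripper's body presses on something with over 40 N, if the wrist force passes 120 N, or if a joint passes its speed limit or range.

## Working session

There is one attempt and no reset: what is moved stays moved. The work goes in short steps, Python scripts to look and compute and a tool call to move; the robot and the scene stay as the last step left them, time stands still between calls to the robot, and variables do not carry over. Pictures are saved under pics/ and viewed, at most 10 in all, crops included, and the job is handed in when it is done.

Besides the shell and the picture viewer there is one more tool, called after "Call:" by a JSON object that holds its "name" and its "arguments". apply_moves: Moves the arm, as the interface text tells. Its arguments: {"type":"object","properties":{"plan":{"type":"array","items":{"type":"array","items":{"type":"number"}}},"squeeze":{"type":"number"}},"required":["plan"]}

```bash
mkdir -p pics; ls
cat > h.py <<'E'
import numpy as np, cv2
from plant import arm, capture, camera_params, job_done
def cam(n):
    p=camera_params(n); K=np.array([[p['fx'],0,p['cx']],[0,p['fy'],p['cy']],[0,0,1.]])
    R=cv2.Rodrigues(np.array(p['rvec'],float))[0]; t=np.array(p['tvec'],float).ravel()
    return K,R,t
def ray(n,uv,z):
    K,R,t=cam(n); c=-R.T@t; d=R.T@np.linalg.inv(K)@np.array([uv[0],uv[1],1.])
    return c+d*(z-c[2])/d[2]
def pts(n,D):
    K,R,t=cam(n); v,u=np.indices(D.shape)
    P=np.stack([(u-K[0,2])/K[0,0]*D,(v-K[1,2])/K[1,1]*D,D],-1)
    return (P-t)@R
def proj(n,X):
    K,R,t=cam(n); q=K@(R@np.array(X,float)+t); return q[:2]/q[2]
E
python3 - <<'E'
from h import *
for n in('top','side'):
    im,D=capture(n); cv2.imwrite(f'pics/{n}0.png',im[:,:,::-1]); np.savez(f'{n}0.npz',im=im,D=D)
    K,R,t=cam(n); print(n,K[0,0],-R.T@t, R[2])
print(arm.read_state(), arm.hold_point_z)
E
```

```text
pics
top 419.0735540694616 [ 369.21401442  -35.41500113 1338.92265718] [ 0.15684699 -0.00713126 -0.98759717]
side 500.78849702721385 [ 333.30910889 1207.5609282   819.71094272] [ 0.13562299 -0.86558825 -0.48204086]
{'time': 0.1, 'joint_positions': array([-1.41748821e+00,  5.28377383e-01,  1.43377428e+00,  6.29417781e-06,
        1.18138755e+00, -1.78506763e-01]), 'dq': array([ 4.51156984e-05, -3.26817467e-03, -3.32832743e-03,  5.53245822e-04,
        5.41213041e-04, -3.70214394e-04]), 'tau': array([-3.42515777e-04, -4.43304563e+01, -1.78586751e+01, -2.67773839e-04,
        3.90495712e-03,  7.12600155e-06]), 'tcp_pos': array([ 203.52603208, -590.25752384,  230.42886233]), 'tcp_rot': array([ 9.86268631e-01,  1.65146119e-01,  1.51724370e-05, -9.73166851e-04]), 'force': array([-0.54712453, -0.87321631, -0.34380802]), 'wrist_torque': array([ 0.01752521, -0.01810934,  0.01398348]), 'finger_force': 0.0, 'grip_width': 85.59980841324295} -18.700000000000003
```

View pics/top0.png

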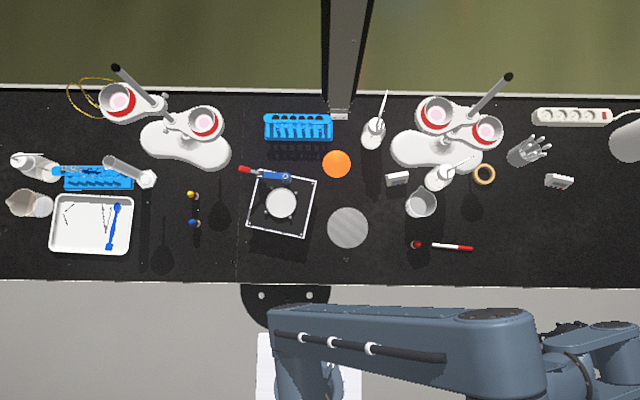

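View pics/side0.png

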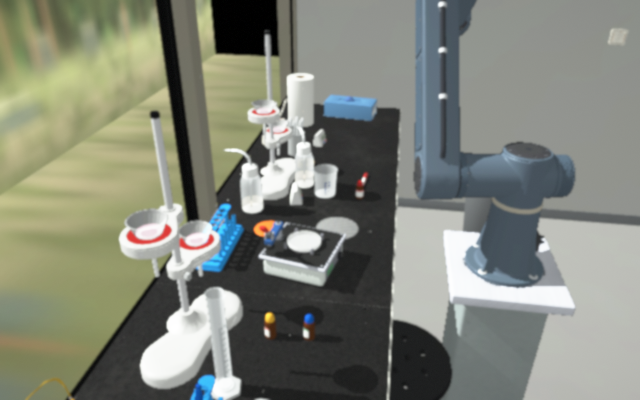

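The top view shows the shaker around (282,205), with the strap at (275,176) pointing left and the red lever handle at (245,169). There are three lid candidates: an orange disc (336,163), which is excluded, a large grey disc (347,228), and the smaller clear lid on the dish (281,203). I choose the last. Next I'll check it in a close crop and measure.

Run:
```python
from h import *
d=np.load('top0.npz'); im,D=d['im'],d['D']
c=im[150:250,225:385]; cv2.imwrite('pics/crop0.png',cv2.resize(c,(800,500),interpolation=cv2.INTER_CUBIC)[:,:,::-1])
P=pts('top',D); hsv=cv2.cvtColor(im,cv2.COLOR_RGB2HSV)
box=np.zeros(D.shape,bool); box[158:250,228:325]=1
blue=box&(hsv[...,0]>100)&(hsv[...,0]<125)&(hsv[...,1]>120)&(hsv[...,2]>60)
red=box&((hsv[...,0]<8)|(hsv[...,0]>172))&(hsv[...,1]>150)&(hsv[...,2]>60)
for n,m in(('blue',blue),('red',red)):
    v,u=np.nonzero(m); print(n,len(u),u.min(),u.max(),v.min(),v.max(), 'med',np.median(P[m],0), 'zrange',np.percentile(P[m][:,2],[5,50,95]))
    r=cv2.minAreaRect(np.stack([u,v],1).astype(np.float32)); print(r)
    print([ray('top',q,118 if n=='blue' else 160).round(0)[:2].tolist() for q in cv2.boxPoints(r)])
# platform top
m=box&(abs(P[...,2]-70)<6); v,u=np.nonzero(m); r=cv2.minAreaRect(P[m][:,:2].astype(np.float32)); print('plat',r,cv2.boxPoints(r))
m=box&(abs(P[...,2]-85)<5)&(hsv[...,1]<60)&(hsv[...,2]>150)
n,l,s,ce=cv2.connectedComponentsWithStats(m.astype(np.uint8)); i=1+np.argmax(s[1:,4]); print('lid',s[i],ce[i],ray('top',ce[i],85))
```

```text
blue 168 259 289 172 180 med [620.66817236 109.13739043 117.14201622] zrange [  4.08881684 117.14201622 121.20650212]
((274.0, 176.0), (8.0, 30.0), 90.0)
[[629.0, 156.0], [631.0, 67.0], [607.0, 66.0], [605.0, 155.0]]
red 71 238 249 165 172 med [626.59473487 192.62036214 172.15704969] zrange [ -1.20092447 172.15704969 183.65807293]
((243.7000274658203, 168.39999389648438), (11.700427055358887, 6.008327484130859), 18.434947967529297)
[[627.0, 212.0], [644.0, 208.0], [634.0, 175.0], [617.0, 180.0]]
plat ((543.6927490234375, 91.82819366455078), (183.78567504882812, 183.8259735107422), 78.49720764160156) [[435.30096   20.109924]
 [615.43475  -16.547867]
 [652.08453  163.54646 ]
 [471.95074  200.20425 ]]
lid [266 188  30  30 657] [280.79908676 202.54490107] [543.52916228  91.93363528  85.        ]
```

View pics/crop0.png

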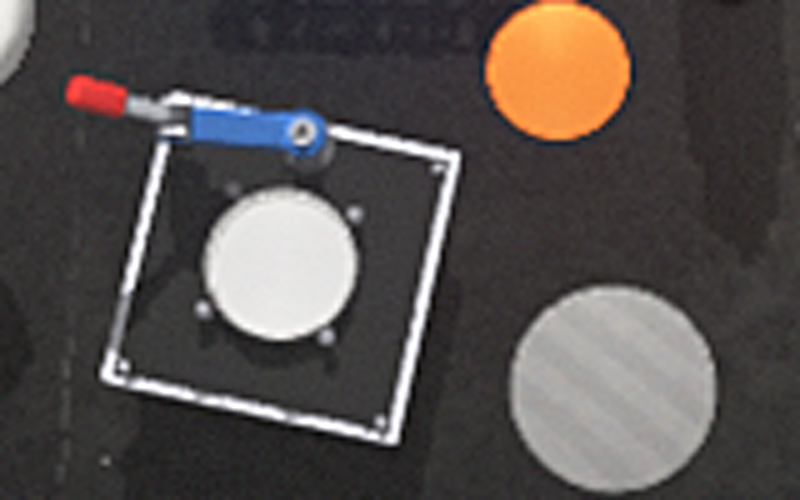

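The crop confirms the choice: the clear lid sits between the four pins, the post nut is at about (285.4,176.2) px, and the strap and red lever point left. Shaker centre is about (543.6,91.9), matching the lid, with yaw about -0.20. That puts the post near (617,77). I'll set out high above the bench and refine the strap angle once there.

Call:
{"name": "apply_moves", "arguments": {"plan": [[2.5, 3.9, 0.3, 0, 0, 0, 0], [2.5, 3.9, 0.3, 0, 0, 0, 0], [2.5, 3.9, 0.3, 0, 0, 0, 0], [2.5, 3.9, 0.3, 0, 0, 0, 0], [2.5, 3.9, 0.3, 0, 0, 0, 0], [2.5, 3.9, 0.3, 0, 0, 0, 0], [2.5, 3.9, 0, 0, 0, 0, 0], [2.5, 3.9, 0, 0, 0, 0, 0]]}}

```text
time: 0.9
tcp_pos: [404.2, -277.1, 249.2]
tcp_rot: [0.986, 0.165, -0.0, -0.0]
force: [0.3, -0.2, 0.1]
grip_width: 0.3
finger_force: 0.0
```

Run:
```python
from h import *
d=np.load('top0.npz'); im,D=d['im'],d['D']; P=pts('top',D)
print('nut',ray('top',(285.4,176.2),124))
hsv=cv2.cvtColor(im,cv2.COLOR_RGB2HSV)
b=np.zeros(D.shape,bool); b[158:250,228:325]=1
for nm,m,zl in(('blue',b&(hsv[...,0]>100)&(hsv[...,0]<125)&(hsv[...,1]>120)&(abs(P[...,2]-118)<5),118),('red',b&((hsv[...,0]<8)|(hsv[...,0]>172))&(hsv[...,1]>150)&(P[...,2]>150),0)):
    q=P[m]; c=q.mean(0); v=c[:2]-[617.1,76.9]; print(nm,c,'ang',np.arctan2(v[1],v[0]),np.hypot(*v))
s=arm.read_state(); print(s['time'],s['tcp_pos'],s['tcp_rot'],s['grip_width'])
```

```text
nut [616.87245051  76.90374123 124.        ]
blue [619.46539186 110.26142276 117.53104995] ang 1.5000127722660355 33.44517314901365
red [625.51074254 189.97766035 174.47129603] ang 1.4965528094513683 113.39002539566656
0.9 [ 404.18211226 -277.07008424  249.22318382] [ 9.86304173e-01  1.64936541e-01 -1.71566257e-05 -1.25566352e-04] 0.33578780588539725
```

Nut agrees with the computed post within 1 mm. Strap world angle is 1.50, so v ≈ 0.30. Continuing to the back side of the strap.

Call:
{"name": "apply_moves", "arguments": {"plan": [[2.8, 4.1, 0, 0, 0, -0.05, 0], [2.8, 4.1, 0, 0, 0, -0.05, 0], [2.8, 4.1, 0, 0, 0, -0.05, 0], [2.8, 4.1, 0, 0, 0, -0.05, 0], [2.8, 4.1, 0, 0, 0, -0.05, 0], [2.8, 4.1, 0, 0, 0, -0.05, 0], [2.8, 4.1, 0, 0, 0, -0.05, 0], [2.8, 4.1, 0, 0, 0, -0.05, 0]]}}

```text
time: 1.7
tcp_pos: [628.2, 51.1, 248.8]
tcp_rot: [0.999, -0.035, -0.0, 0.0]
force: [1.7, -1.3, -0.0]
grip_width: -0.1
finger_force: 0.0
```

Call:
{"name": "apply_moves", "arguments": {"plan": [[1.4, 3.3, 0, 0, 0, 0, 0], [1.4, 3.3, 0, 0, 0, 0, 0], [0, 0, -3, 0, 0, 0, 0], [0, 0, -2.5, 0, 0, 0, 0], [0, 0, -1.5, 0, 0, 0, 0], [0, 0, 0, 0, 0, 0, 0], [0, 0, 0, 0, 0, 0, 0], [0, 0, 0, 0, 0, 0, 0]]}}

```text
time: 2.5
tcp_pos: [656.7, 114.7, 180.8]
tcp_rot: [0.999, -0.034, 0.001, -0.0]
force: [-0.5, -0.2, -0.2]
grip_width: 0.2
finger_force: 0.0
```

Run:
```python
from h import *
out=[]
for n,X in(('top',(617,120,118)),('side',(617,120,130))):
    im,D=capture(n); u,v=proj(n,X).astype(int); print(n,u,v)
    out.append(cv2.resize(im[v-45:v+45,u-60:u+60],(400,300),interpolation=cv2.INTER_CUBIC))
cv2.imwrite('pics/c1.png',np.hstack(out)[:,:,::-1]); s=arm.read_state(); print(s['time'],s['tcp_pos'],s['tcp_rot'])
```

```text
top 271 176
side 275 226
2.6 [656.60428455 114.83630666 180.94195598] [ 9.99409913e-01 -3.43155210e-02  1.50437087e-03 -8.40064700e-05]
```

View pics/c1.png

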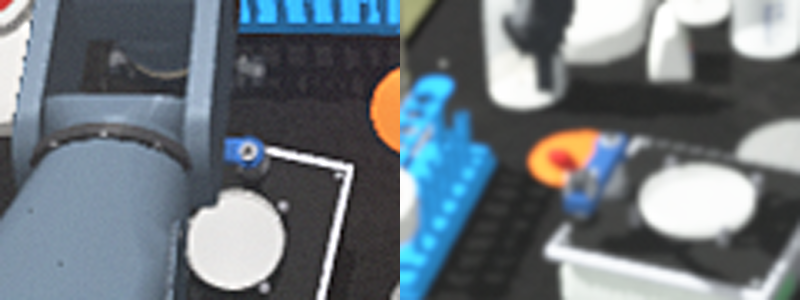

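The left half (top view) shows the arm over the strap's left end, with the nut at crop (250,150) and the lid clear. The right half (side view) shows the black fingers at crop (545,60), high and behind the blue strap at (600,170). Nothing is under the fingers. I'll lower to z ≈ 107 and touch the strap gently.

Call:
{"name": "apply_moves", "arguments": {"plan": [[0, 0.2, -2, 0, 0, 0, 0], [0, 0.2, -2, 0, 0, 0, 0], [0, 0, -1.5, 0, 0, 0, 0], [0, 0, -1.0, 0, 0, 0, 0], [0, 0, -0.8, 0, 0, 0, 0], [0, 0, 0, 0, 0, 0, 0], [0, 0, 0, 0, 0, 0, 0], [0, 0, 0, 0, 0, 0, 0]]}}

```text
time: 3.4
tcp_pos: [656.3, 119.1, 107.2]
tcp_rot: [0.999, -0.034, 0.001, -0.0]
force: [0.0, 0.7, 0.4]
grip_width: -0.3
finger_force: 0.0
```

Call:
{"name": "apply_moves", "arguments": {"plan": [[-0.5, 0, 0, 0, 0, 0, 0], [-0.4, 0, 0, 0, 0, 0, 0], [-0.3, 0, 0, 0, 0, 0, 0], [-0.3, 0, 0, 0, 0, 0, 0], [-0.3, 0, 0, 0, 0, 0, 0], [-0.3, 0, 0, 0, 0, 0, 0], [0, 0, 0, 0, 0, 0, 0], [0, 0, 0, 0, 0, 0, 0]]}}

```text
time: 4.2
tcp_pos: [635.3, 119.8, 106.7]
tcp_rot: [0.999, -0.034, 0.001, -0.0]
force: [3.8, 3.3, 0.1]
grip_width: -0.3
finger_force: 1.9
```

Run:
```python
import numpy as np
po=np.array([617,76.9])
# tcp path: strap angle a, radius r, offset 22 on clockwise side
for r in (43,):
  for a in np.arange(1.4,3.0,0.1):
    p=po+r*np.array([np.cos(a),np.sin(a)])+22*np.array([np.sin(a),-np.cos(a)]); print(round(a,2),p.round(1))
a=2.94;print(po+43*np.array([np.cos(a),np.sin(a)])+22*np.array([np.sin(a),-np.cos(a)]))
```

```text
1.4 [646.  115.5]
1.5 [642.  118.2]
1.6 [637.7 120.5]
1.7 [633.3 122.4]
1.8 [628.7 123.8]
1.9 [623.9 124.7]
2.0 [619.1 125.2]
2.1 [614.3 125.1]
2.2 [609.5 124.6]
2.3 [604.8 123.6]
2.4 [600.2 122.2]
2.5 [595.7 120.3]
2.6 [591.5 117.9]
2.7 [587.5 115.2]
2.8 [583.9 112. ]
2.9 [580.5 108.5]
[579.27585595 107.06436566]
```

Contact made at 635; the strap is already moving. I'll follow the arc, turning with the strap.

Call:
{"name": "apply_moves", "arguments": {"plan": [[-0.2, 0.1, 0, 0, 0, 0.08, 0], [-0.2, 0.1, 0, 0, 0, 0.08, 0], [-0.24, 0.07, 0, 0, 0, 0.05, 0], [-0.24, 0.07, 0, 0, 0, 0.05, 0], [-0.24, 0.05, 0, 0, 0, 0.05, 0], [-0.24, 0.05, 0, 0, 0, 0.05, 0], [-0.24, 0.03, 0, 0, 0, 0.05, 0], [-0.24, 0.03, 0, 0, 0, 0.05, 0]]}}

```text
time: 5.0
tcp_pos: [617.0, 123.4, 106.7]
tcp_rot: [0.981, 0.196, 0.001, 0.001]
force: [3.6, -0.3, 0.2]
grip_width: 0.0
finger_force: 1.3
```

Call:
{"name": "apply_moves", "arguments": {"plan": [[-0.24, 0, 0, 0, 0, 0.05, 0], [-0.24, 0, 0, 0, 0, 0.05, 0], [-0.24, -0.02, 0, 0, 0, 0.05, 0], [-0.24, -0.03, 0, 0, 0, 0.05, 0], [-0.24, -0.05, 0, 0, 0, 0.05, 0], [-0.24, -0.05, 0, 0, 0, 0.05, 0], [-0.23, -0.07, 0, 0, 0, 0.05, 0], [-0.23, -0.07, 0, 0, 0, 0.05, 0]]}}

```text
time: 5.8
tcp_pos: [598.1, 120.6, 106.8]
tcp_rot: [0.922, 0.387, 0.001, 0.001]
force: [2.4, 0.4, 0.6]
grip_width: -0.0
finger_force: 1.2
```

Call:
{"name": "apply_moves", "arguments": {"plan": [[-0.22, -0.09, 0, 0, 0, 0.06, 0], [-0.22, -0.1, 0, 0, 0, 0.06, 0], [-0.2, -0.11, 0, 0, 0, 0.06, 0], [-0.2, -0.12, 0, 0, 0, 0.06, 0], [-0.2, -0.13, 0, 0, 0, 0.06, 0], [-0.19, -0.14, 0, 0, 0, 0.06, 0], [-0.1, -0.1, 0, 0, 0, 0.04, 0], [0, 0, 0, 0, 0, 0, 0]]}}

```text
time: 6.6
tcp_pos: [583.8, 112.9, 106.5]
tcp_rot: [0.828, 0.561, -0.0, 0.0]
force: [1.6, 0.5, 0.5]
grip_width: 0.2
finger_force: 0.7
```

```bash
cat > look.py <<'E'
from h import *; import sys
out=[]
for n,X in(('top',(570,95,118)),('side',(570,95,120))):
    im,D=capture(n); u,v=proj(n,X).astype(int)
    out.append(cv2.resize(im[v-45:v+45,u-60:u+60],(400,300),interpolation=cv2.INTER_CUBIC))
cv2.imwrite(f'pics/{sys.argv[1]}.png',np.hstack(out)[:,:,::-1]); s=arm.read_state(); print(s['time'],s['tcp_pos'],s['tcp_rot'],s['force'])
E
python3 look.py c2
```

```text
6.7 [583.51264671 112.99968489 106.35424187] [ 8.27852185e-01  5.60945978e-01 -5.99697365e-04 -1.01224485e-04] [ 0.27372096  1.41084707 -0.10758759]
```

View pics/c2.png

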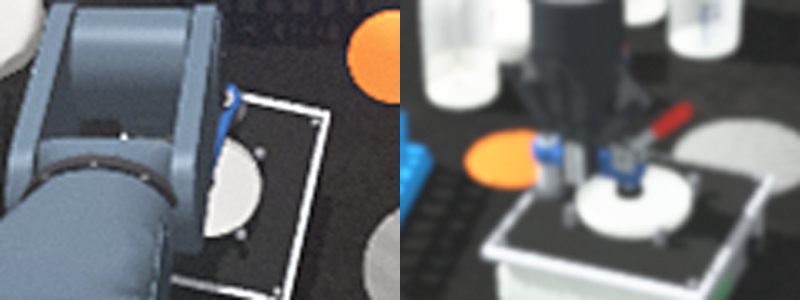

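Side view: the finger pushes at crop (575,160), the strap nose and foot are over the lid at (628,190), and the lever is still up at (670,120). It is nearly at the stop, so I'll go on slowly.

Call:
{"name": "apply_moves", "arguments": {"plan": [[-0.1, -0.12, 0, 0, 0, 0.04, 0], [-0.1, -0.12, 0, 0, 0, 0.04, 0], [-0.1, -0.12, 0, 0, 0, 0.04, 0], [-0.05, -0.1, 0, 0, 0, 0.03, 0], [-0.03, -0.08, 0, 0, 0, 0, 0], [0, 0, 0, 0, 0, 0, 0], [0, 0, 0, 0, 0, 0, 0], [0, 0, 0, 0, 0, 0, 0]]}}

```text
time: 7.5
tcp_pos: [579.6, 108.8, 106.3]
tcp_rot: [0.784, 0.621, 0.0, -0.001]
force: [0.3, 5.2, 2.4]
grip_width: 0.1
finger_force: 2.6
```

Call:
{"name": "apply_moves", "arguments": {"plan": [[-0.02, -0.06, 0, 0, 0, 0, 0], [0, 0, 0, 0, 0, 0, 0], [-0.02, -0.06, 0, 0, 0, 0, 0], [0, 0, 0, 0, 0, 0, 0], [0, 0, 0, 0, 0, 0, 0], [0, 0, 0, 0, 0, 0, 0], [0, 0, 0, 0, 0, 0, 0], [0, 0, 0, 0, 0, 0, 0]]}}

```text
time: 8.3
tcp_pos: [579.6, 108.7, 106.4]
tcp_rot: [0.784, 0.621, 0.001, -0.001]
force: [1.1, 7.8, 1.8]
grip_width: -0.2
finger_force: 4.3
```

Stopped: the force rises to 7.8 N with no motion, so the strap is on its stop. Backing off and rising, then looking.

Call:
{"name": "apply_moves", "arguments": {"plan": [[0.1, 0.5, 0, 0, 0, 0, 0], [0.2, 0.9, 0, 0, 0, 0, 0], [0.2, 0.9, 0, 0, 0, 0, 0], [0, 0, 3, 0, 0, 0, 0], [0, 0, 4, 0, 0, 0, 0], [0, 0, 4, 0, 0, 0, 0], [0, 0, 2, 0, 0, 0, 0], [0, 0, 0, 0, 0, 0, 0]]}}

```text
time: 9.1
tcp_pos: [586.9, 130.1, 240.0]
tcp_rot: [0.783, 0.622, 0.003, 0.003]
force: [0.0, -0.2, 0.3]
grip_width: -0.2
finger_force: 0.0
```

Call:
{"name": "apply_moves", "arguments": {"plan": [[0, 4, 0, 0, 0, 0, 0], [0, 4.5, 0, 0, 0, 0, 0], [0, 4.5, 0, 0, 0, 0, 0], [0, 4.5, 0, 0, 0, 0, 0], [0, 4, 0, 0, 0, 0, 0], [0, 0, 0, 0, 0, 0, 0], [0, 0, 0, 0, 0, 0, 0], [0, 0, 0, 0, 0, 0, 0]]}}

```text
time: 9.9
tcp_pos: [584.1, 343.6, 234.9]
tcp_rot: [0.783, 0.621, -0.002, -0.0]
force: [0.7, -0.3, 1.4]
grip_width: -0.1
finger_force: 0.0
```

```bash
cat >> look.py <<'E'
im,D=capture('top'); P=pts('top',D); hsv=cv2.cvtColor(im,cv2.COLOR_RGB2HSV)
c=proj('top',(543,92,100)).astype(int); b=np.zeros(D.shape,bool); b[c[1]-45:c[1]+45,c[0]-55:c[0]+45]=1
for nm,m in(('blue',b&(hsv[...,0]>100)&(hsv[...,0]<125)&(hsv[...,1]>120)&(abs(P[...,2]-118)<5)),('red',b&((hsv[...,0]<8)|(hsv[...,0]>172))&(hsv[...,1]>150)&(P[...,2]>110)&(P[...,2]<200))):
    if m.sum()>5:
        q=P[m]; k=q.mean(0); v=k[:2]-[617.1,76.9]; print(nm,m.sum(),k,q.min(0),q.max(0),'ang',np.arctan2(v[1],v[0]),np.hypot(*v))
E
python3 look.py c3
```

```text
10.0 [584.69894342 343.20200683 235.71452191] [ 7.83808463e-01  6.21002148e-01 -7.90174156e-04 -3.35742652e-05] [ 0.98624691 -0.72078739  0.20405132]
blue 140 [588.52848662  83.37675335 117.2896522 ] [534.42039967  66.29201186 113.01636058] [631.31124415  98.09292667 122.19847214] ang 2.9186743233072394 29.296411228228145
red 48 [506.8093072  100.08298007 174.65693781] [492.17861785  91.43139462 159.94527366] [520.10611568 108.40964867 187.14198019] ang 2.9344099874511165 112.70087613744192
```

View pics/c3.png

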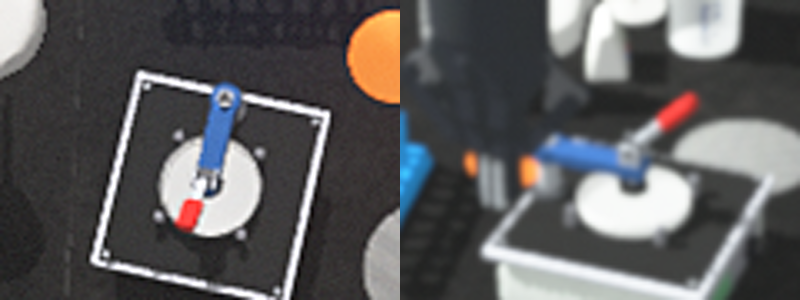

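Strap is at 2.93 rad (stop = 2.94) with the foot over the lid. The red lever is up, handle centre about (507,100,175), and the dish sits between its pins at crop (210,190). Moving above the handle end, then down.

Call:
{"name": "apply_moves", "arguments": {"plan": [[-1.4, -4, 0, 0, 0, 0, 0], [-1.4, -4, 0, 0, 0, 0, 0], [-1.4, -4, 0, 0, 0, 0, 0], [-1.4, -4, 0, 0, 0, 0, 0], [-1.4, -4, 0, 0, 0, 0, 0], [-1.4, -4.1, 0, 0, 0, 0, 0], [0, 0, 0, 0, 0, 0, 0], [0, 0, 0, 0, 0, 0, 0]]}}

```text
time: 10.85
tcp_pos: [500.9, 102.3, 236.8]
tcp_rot: [0.784, 0.62, 0.001, 0.0]
force: [-0.1, -0.8, -0.3]
grip_width: -0.1
finger_force: 0.0
```

Call:
{"name": "apply_moves", "arguments": {"plan": [[0, 0, -1.5, 0, 0, 0, 0], [0, 0, -1.5, 0, 0, 0, 0], [0, 0, -1, 0, 0, 0, 0], [0, 0, -0.5, 0, 0, 0, 0], [0, 0, -0.4, 0, 0, 0, 0], [0, 0, -0.4, 0, 0, 0, 0], [0, 0, -0.4, 0, 0, 0, 0], [0, 0, 0, 0, 0, 0, 0]]}}

```text
time: 11.65
tcp_pos: [499.9, 104.0, 179.2]
tcp_rot: [0.783, 0.622, -0.0, -0.0]
force: [-1.0, 0.7, 0.6]
grip_width: 0.3
finger_force: 0.0
```

Call:
{"name": "apply_moves", "arguments": {"plan": [[0, -0.1, -0.4, 0, 0, 0, 0], [0, -0.1, -0.4, 0, 0, 0, 0], [0, 0, -0.4, 0, 0, 0, 0], [0, 0, -0.4, 0, 0, 0, 0], [0, 0, -0.4, 0, 0, 0, 0], [0, 0, -0.4, 0, 0, 0, 0], [0, 0, 0, 0, 0, 0, 0], [0, 0, 0, 0, 0, 0, 0]]}}

```text
time: 12.45
tcp_pos: [500.6, 101.7, 155.1]
tcp_rot: [0.783, 0.622, -0.0, -0.0]
force: [0.8, 0.5, 1.1]
grip_width: -0.1
finger_force: 0.0
```

```bash
python3 look.py c4
```

```text
12.55 [500.76519288 101.71169948 155.32196636] [7.83264271e-01 6.21688893e-01 2.04034982e-05 2.99163516e-05] [-0.30242649 -0.0033983   0.98226276]
blue 37 [614.60814388  76.6748053  117.31365577] [597.91463018  66.34392586 114.20869539] [631.58792222  90.85224612 122.40468516] ang -3.051465210173545 2.502011109292103
```

View pics/c4.png

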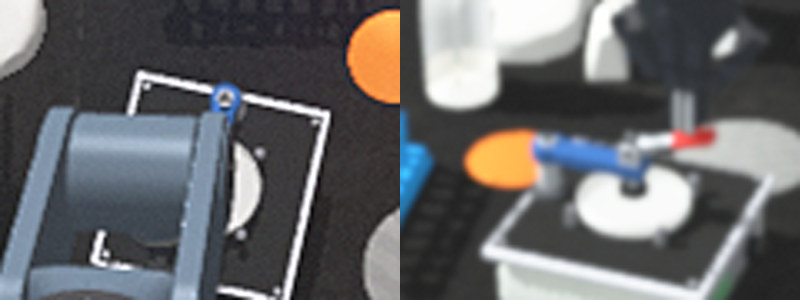

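Side view: the finger is on the red handle at crop (690,130), the lever is well down, and the strap is still in place. Continuing down.

Call:
{"name": "apply_moves", "arguments": {"plan": [[0, 0, -0.3, 0, 0, 0, 0], [0, 0, -0.3, 0, 0, 0, 0], [0, 0, -0.3, 0, 0, 0, 0], [0, 0, -0.3, 0, 0, 0, 0], [0, 0, -0.3, 0, 0, 0, 0], [0, 0, -0.2, 0, 0, 0, 0], [0, 0, 0, 0, 0, 0, 0], [0, 0, 0, 0, 0, 0, 0]]}}

```text
time: 13.4
tcp_pos: [500.9, 101.7, 138.2]
tcp_rot: [0.783, 0.622, 0.0, 0.0]
force: [-0.5, 0.2, 0.3]
grip_width: 0.0
finger_force: 0.0
```

Call:
{"name": "apply_moves", "arguments": {"plan": [[0, 0, -0.1, 0, 0, 0, 0], [0, 0, -0.1, 0, 0, 0, 0], [0, 0, -0.05, 0, 0, 0, 0], [0, 0, 0, 0, 0, 0, 0], [0, 0, 0, 0, 0, 0, 0], [0, 0, 0, 0, 0, 0, 0], [0, 0, 0, 0, 0, 0, 0], [0, 0, 0, 0, 0, 0, 0]]}}

```text
time: 14.2
tcp_pos: [500.8, 101.7, 135.8]
tcp_rot: [0.783, 0.622, 0.0, 0.0]
force: [-1.1, 0.1, 1.7]
grip_width: 0.0
finger_force: 0.5
```

Call:
{"name": "apply_moves", "arguments": {"plan": [[0, 0, -0.1, 0, 0, 0, 0], [0, 0, 0, 0, 0, 0, 0], [0, 0, -0.05, 0, 0, 0, 0], [0, 0, 0, 0, 0, 0, 0], [0, 0, -0.05, 0, 0, 0, 0], [0, 0, 0, 0, 0, 0, 0], [0, 0, 0, 0, 0, 0, 0], [0, 0, 0, 0, 0, 0, 0]]}}

```text
time: 15.0
tcp_pos: [500.8, 101.8, 135.2]
tcp_rot: [0.783, 0.622, 0.0, 0.0]
force: [-2.7, -0.2, 12.4]
grip_width: -0.2
finger_force: 5.8
```

Call:
{"name": "apply_moves", "arguments": {"plan": [[0, 0, -0.05, 0, 0, 0, 0], [0, 0, 0, 0, 0, 0, 0], [0, 0, -0.05, 0, 0, 0, 0], [0, 0, 0, 0, 0, 0, 0], [0, 0, 0, 0, 0, 0, 0], [0, 0, 0, 0, 0, 0, 0], [0, 0, 0, 0, 0, 0, 0], [0, 0, 0, 0, 0, 0, 0]]}}

```text
time: 15.8
tcp_pos: [500.8, 101.8, 134.9]
tcp_rot: [0.783, 0.622, 0.0, 0.0]
force: [-3.8, -0.5, 17.7]
grip_width: 0.2
finger_force: 8.7
```

Stiff at the expected level height (134.9 vs 134.5). Lift off straight up, move away and check.

Call:
{"name": "apply_moves", "arguments": {"plan": [[0, 0, 0.3, 0, 0, 0, 0], [0, 0, 1, 0, 0, 0, 0], [0, 0, 2, 0, 0, 0, 0], [0, 0, 3, 0, 0, 0, 0], [0, 0, 3.5, 0, 0, 0, 0], [0, 4, 0, 0, 0, 0, 0], [0, 4.5, 0, 0, 0, 0, 0], [0, 4.5, 0, 0, 0, 0, 0]]}}

```text
time: 16.6
tcp_pos: [500.9, 232.7, 231.6]
tcp_rot: [0.784, 0.621, 0.0, 0.0]
force: [0.8, -0.4, -0.2]
grip_width: 0.2
finger_force: 0.0
```

Call:
{"name": "apply_moves", "arguments": {"plan": [[0, 4.5, 0, 0, 0, 0, 0], [0, 4.5, 0, 0, 0, 0, 0], [0, 4, 0, 0, 0, 0, 0], [0, 0, 0, 0, 0, 0, 0], [0, 0, 0, 0, 0, 0, 0], [0, 0, 0, 0, 0, 0, 0], [0, 0, 0, 0, 0, 0, 0], [0, 0, 0, 0, 0, 0, 0]]}}

```text
time: 17.4
tcp_pos: [501.0, 360.4, 230.9]
tcp_rot: [0.784, 0.621, -0.0, 0.0]
force: [-1.1, -0.2, 0.3]
grip_width: 0.1
finger_force: 0.0
```

```bash
python3 look.py c5
```

```text
17.5 [501.01796727 360.77805999 230.98388965] [ 7.83728904e-01  6.21103054e-01 -1.95224904e-05  1.61683127e-05] [ 0.15484659 -0.2265404  -0.65718209]
blue 145 [588.27334674  83.38309329 117.68894907] [532.0899405   66.3306045  113.72236479] [631.18172273  98.20058345 122.96064499] ang 2.920374089198141 29.546682333458243
red 64 [489.73992018 103.08312985 135.03470349] [473.6744744   93.70501347 128.45184136] [506.28097724 113.41847775 139.67738129] ang 2.938834162127509 130.02363716509117
```

View pics/c5.png

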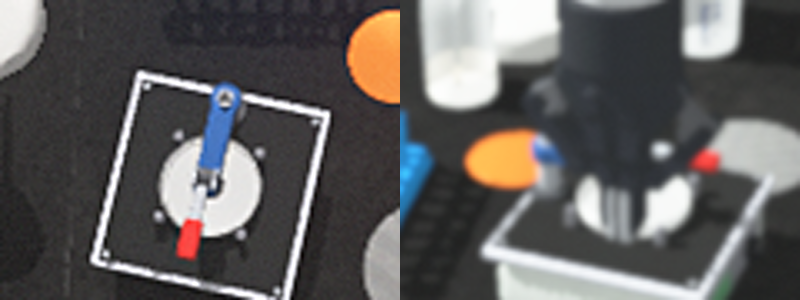

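The strap is at 2.939 rad, on its stop. The handle's top surface is at 135 mm and 130 mm from the post, which is level. The lid is still central between the pins, and the gripper is clear.

```bash
python3 -c "
from plant import job_done; print(job_done())"
```

```text
the job is handed in; nothing more can be done
None
```

The job is handed in at about 17.5 s of the 48 s: the strap is at its stop over the dish, the red lever is down flat, and the dish is still centred between its pins.

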